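# Make up two photometer test kits

### The job

Make up the two test kits from the stock on the bench: the blue tray gets the amber bottle with the red cap and the white cuvette case, the yellow tray gets the amber bottle with the white cap and the black cuvette case. In each tray stand the bottle upright on the black rubber pad and set the case flat, lid up, on the floor of the bare bay; put the things down gently, without dropping them. Leave the green-capped bottle, the orange case and the glass beaker standing where they are.

Things in the scene. Friction and masses are not known exactly. Their poses are not given: they have to be found in the camera images.
- tray_blue: Shallow blue kit tray fixed to the bench, 80 mm (x) by 156 mm (y), walls 4 mm thick, 15 mm high, with two square bays 72 mm inside. Bay centred at y = +38 mm: black rubber pad, its top 7 mm above the bench, for the bottle. Bay centred at y = -38 mm: bare floor, 5 mm above the bench, for the case. Origin: centre of underside, z up; yaw varies. Gets the red-capped bottle and the white case.
- tray_yellow: Shallow yellow kit tray fixed to the bench, 80 mm (x) by 156 mm (y), walls 4 mm thick, 15 mm high, with two square bays 72 mm inside. Bay centred at y = +38 mm: black rubber pad, its top 7 mm above the bench, for the bottle. Bay centred at y = -38 mm: bare floor, 5 mm above the bench, for the case. Origin: centre of underside, z up; yaw varies. Gets the white-capped bottle and the black case.
- bottle_red: Amber glass bottle, white label, red screw cap, standing upright, 80 mm tall, about 0.11 kg. Round body 44 mm in diameter up to 52 mm, shoulder from 52 to 62 mm, cap 32 mm in diameter from 62 to 80 mm. Origin: centre of underside, z up its axis; its yaw means nothing. Goes to the blue tray.
- bottle_white: Amber glass bottle, white label, white screw cap, standing upright, 80 mm tall, about 0.11 kg. Round body 44 mm in diameter up to 52 mm, shoulder from 52 to 62 mm, cap 32 mm in diameter from 62 to 80 mm. Origin: centre of underside, z up its axis; its yaw means nothing. Goes to the yellow tray.
- bottle_green: Amber glass bottle, white label, green screw cap, standing upright, 80 mm tall, about 0.11 kg. Round body 44 mm in diameter up to 52 mm, shoulder from 52 to 62 mm, cap 32 mm in diameter from 62 to 80 mm. Origin: centre of underside, z up its axis; its yaw means nothing. Spare stock: stays where it is.
- case_white: Closed cuvette case, a plain white plastic box 54 mm long (its x) by 40 mm wide (its y) by 50 mm tall (its z), about 0.10 kg, with a dark seam round it, a grey latch on its -x end and four thin grey ribs on its lid. Origin at the centre of its underside, z up. Goes to the blue tray.
- case_black: Closed cuvette case, a plain black plastic box 54 mm long (its x) by 40 mm wide (its y) by 50 mm tall (its z), about 0.10 kg, with a dark seam round it, a grey latch on its -x end and four thin grey ribs on its lid. Origin at the centre of its underside, z up. Goes to the yellow tray.
- case_orange: Closed cuvette case, a plain orange plastic box 54 mm long (its x) by 40 mm wide (its y) by 50 mm tall (its z), about 0.10 kg, with a dark seam round it, a grey latch on its -x end and four thin grey ribs on its lid. Origin at the centre of its underside, z up. Spare stock: stays where it is.
- beaker: Empty greenish glass beaker, loose, standing among the stock, 54 mm in diameter at the rim and 65 mm tall, 0.08 kg. Origin at the centre of its underside, z up. Stays where it is.

How it is judged:
By the outcome, as a careful person would: the job done as asked, in the order asked, and still so for the second after the job is handed in, with the robot touching nothing.
It also fails if it takes over 112 s, if anything falls off the work surface, if the arm or the gripper's body presses on something with over 40 N, if the wrist force passes 120 N, or if a joint passes its speed limit or range.

### The arm

A 7-joint arm with a two-finger parallel gripper is mounted at the origin on the work surface. World frame = base frame: x ahead of the robot, y to its left, z up, the work surface at z = 0. Lengths are in m, angles in rad, forces in N, time in s.
With the tool pointing down it reaches from about 0.4 to 0.85 m from the base axis. Payload 4.5 kg.
Tool frame: the origin (TCP) lies between the finger pads; the fingertips stand nose_length ahead of it and the grasp point (between the pads) lies 3 mm ahead of it (nose_length is the distance from the TCP to the fingertips, in m); z points along the fingers, y is the line along which they close (so a half turn about z gives the same grasp; the last joint's range is limited). The gripper opens to 88 mm and grips with 3 to 60 N. Pads are 18 mm wide; open, the fingers measure 123 mm over their backs; the gripper's body (75 mm by 187 mm) begins 45 mm behind the grasp point.
Start: joints at [-1.294, 0.689, -0.195, 1.565, 0.157, 0.902, -0.215], TCP at [0.15, 0.607, 0.261] pointing down, gripper open.
Joint ranges: [-3.01, 3.01], [-0.46, 2.08], [-1.47, 1.51], [0.13, 2.56], [-1, 4.14], [0.04, 2.09], [-2.66, 2.66]. Speed limits (rad/s): [2.57, 2.57, 3.14, 3.14, 3.14, 3.14, 3.14].

### API

Orientations are given as a rotation vector (axis times angle).
In Python, from plant import * gives the robot as it stands. The module is installed in compiled form; this text tells all that it offers.
- The arm moves only by the shell command python3 -m handwheel 'ROWS' [OPENING] [FORCE]. ROWS is JSON, a list that holds one entry, the list of rows, each a list of 4 numbers: the shift along the tool's x, y, z scaled (see below), then the turn about the tool's z scaled (see below). A call has 1 to 20 rows; each row is the pose to reach, as a shift and turn from the pose commanded when the call began, along the tool's axes at that moment; what a row does not reach only later rows make up. The controller multiplies each number of a shift by 0.15 m and each number of a turn by pi/4 rad. A row lasts 1/8 s, in which the tool goes at most 62.5 mm and 10.7 degrees, less where a joint would pass 70% of its speed; a pose out of reach is approached as far as the arm can. A call with a number of a shift or a turn outside -1 to 1 is refused whole. A call with a gripper value outside its range is refused whole. OPENING is the closure, from 0 (fully open) to 1 (shut), set as the call begins (- or left out, the last holds). The fingers move at their own pace and stop on an object; FORCE is the grip in N (left out, the last holds). Time passes only in rows, so rows that repeat a pose let the fingers close. It gives the time, the measured TCP pose, the force, the opening and the grip force at its end, in the units of the state.
- read_state(): the state, without advancing time (a new reading comes with each control period).
- snapshot(name): name is "side" or "top"; returns a dict with "frame" (480x640x3 uint8, red, green, blue), "range_z" (480x640 float32, m along the optical axis (not along the pixel's ray), 0 where there is no reading), "fx", "fy", "cx", "cy" (pixels), "R" (3x3) and "t" (3): a world point X has camera coordinates R X + t. Camera axes: x right, y down, z forward; pixel columns grow to the right and rows downward; lengths in m; the calibration is good to about 2 mm. A picture is of the moment at which its call begins.
- sign_off(): hands the job in; it is judged then, once.
Trained networks look in a picture, given as the dict that the camera call returned (one of the last four; its "shot" number tells which), for a name from the list of things; names that differ only in an ending like _2 or _b are one class to them, and where a whole thing is asked for, a point or a joint stands for the part that bears it (a point fixed in the world has none). Each returns a list of dicts, best first, with "conf" (0 to 1); they miss things now and then, are a little off and sometimes report something else, mostly with a low value. They report only what shows in the picture. A call takes as long as a camera call.
- regions_of(picture, thing): "mask" (480x640 bool, what is visible of it) and "position" ([row, column] in pixels, amid what is visible of it).
- pinpoint(picture, thing): "position" ([row, column] in pixels: a listed point, or the origin of a listed thing).
The state is a dict: "time_s": time; "joint_positions": joint angles; "qd": joint speeds; "tau": joint torques, N m; "ee_pos": TCP position; "tool_rot": TCP orientation; "ft_force": force on the tool from outside, world axes, zero at the start; "ft_torque": the same for the moment, N m; "gripper_width": finger opening in m; "grasp_force": force on a finger pad.
Only numpy, scipy, OpenCV 4.12 (cv2) and the standard library are available. Lean on these libraries where they do the work, as an engineer would, in place of code of your own. Each camera call takes 0.05 s, during which the arm holds its last target. There are 200 camera calls.

## Working session

There is one attempt and no reset: what is moved stays moved. The work goes in short steps, Python scripts to look and compute and a shell command to move; the robot and the scene stay as the last step left them, time stands still between calls to the robot, and variables do not carry over. Pictures are saved under pics/ and viewed, at most 14 in all, crops included, and the job is handed in when it is done.

```bash
mkdir -p pics
cat > h.py <<'E'
from plant import *
import numpy as np, cv2
from scipy.spatial.transform import Rotation as Rn
def world(s,mask):
    z=s["range_z"]; v,u=np.nonzero(mask&(z>0)); d=z[v,u]
    c=np.stack([(u-s["cx"])/s["fx"]*d,(v-s["cy"])/s["fy"]*d,d],1)
    return (c-np.array(s["t"]))@np.array(s["R"])
def save(s,n): cv2.imwrite("pics/"+n,cv2.cvtColor(s["frame"],cv2.COLOR_RGB2BGR))
E
python3 - <<'E'
from h import *
st=read_state(); print({k:np.round(v,3).tolist() for k,v in st.items()})
import plant
print(globals().get('nose_length'))
for n in("top","side"):
    s=snapshot(n); save(s,n+"0.png"); print(n,np.round(s["R"],2).tolist(),np.round(s["t"],2))
    for k in "tray_blue tray_yellow bottle_red bottle_white bottle_green case_white case_black case_orange beaker".split():
        r=regions_of(s,k)
        for q in r[:2]:
            P=world(s,q["mask"])
            if len(P)<20: continue
            zt=np.percentile(P[:,2],97); T=P[P[:,2]>zt-.008]
            (c,sz,a)=cv2.minAreaRect((T[:,:2]*1000).astype(np.float32))
            print(k,round(q["conf"],2),np.round(q["position"]),len(P),"zt",round(zt,3),"c",np.round(c,0),"sz",np.round(sz),"a",round(a,1), "med",np.round(np.median(T,0),3))
E
```

```text
{'time_s': 0.0, 'joint_positions': [-1.294, 0.69, -0.195, 1.566, 0.157, 0.902, -0.215], 'qd': [0.0, -0.0, -0.001, -0.001, 0.0, -0.0, 0.0], 'tau': [0.0, -52.756, -1.267, -15.343, -0.053, 0.007, 0.0], 'ee_pos': [0.15, 0.606, 0.26], 'tool_rot': [-0.38, -3.118, 0.003], 'ft_force': [0.018, -0.667, -0.237], 'ft_torque': [-0.008, -0.07, 0.014], 'grasp_force': 0.0, 'gripper_width': 0.088}
0.022
top [[-0.01, -1.0, -0.02], [-0.99, 0.01, -0.17], [0.17, 0.01, -0.99]] [0.01 0.54 0.89]
tray_blue 0.92 [243. 499.] 3861 zt 0.017 c [ 547. -330.] sz [158.  81.] a 86.9 med [ 0.546 -0.319  0.013]
tray_yellow 0.79 [243. 140.] 3620 zt 0.016 c [562. 326.] sz [158.  80.] a 63.5 med [0.554 0.311 0.012]
bottle_red 0.82 [243. 406.] 534 zt 0.082 c [ 544. -159.] sz [30. 29.] a 18.7 med [ 0.544 -0.159  0.08 ]
bottle_white 0.61 [299. 364.] 523 zt 0.082 c [452. -87.] sz [30. 30.] a 88.8 med [ 0.452 -0.087  0.08 ]
bottle_green 0.84 [236. 322.] 552 zt 0.082 c [558.  -7.] sz [29. 30.] a 89.1 med [ 0.558 -0.008  0.08 ]
case_white 0.58 [234. 233.] 792 zt 0.053 c [562. 146.] sz [39. 53.] a 69.1 med [0.562 0.146 0.05 ]
cas
[... 896 characters left out ...]
bottle_green 0.8 [236. 313.] 834 zt 0.081 c [555.  -6.] sz [28. 31.] a 42.7 med [ 0.553 -0.003  0.08 ]
case_white 0.68 [279. 252.] 1068 zt 0.052 c [560. 150.] sz [40. 56.] a 69.4 med [0.557 0.152 0.051]
case_white 0.51 [241. 386.] 884 zt 0.081 c [450. -85.] sz [30. 32.] a 52.9 med [ 0.448 -0.081  0.08 ]
case_black 0.8 [241. 252.] 925 zt 0.052 c [650.  74.] sz [56. 41.] a 7.6 med [0.647 0.076 0.05 ]
case_black 0.56 [286. 331.] 1252 zt 0.052 c [448.  75.] sz [54. 43.] a 6.4 med [0.445 0.078 0.05 ]
case_orange 0.63 [286. 330.] 1304 zt 0.052 c [448.  74.] sz [56. 43.] a 8.4 med [0.446 0.078 0.05 ]
beaker 0.76 [207. 300.] 782 zt 0.066 c [619. -49.] sz [ 51. 149.] a 60.6 med [ 0.656 -0.069  0.063]
```

View pics/top0.png

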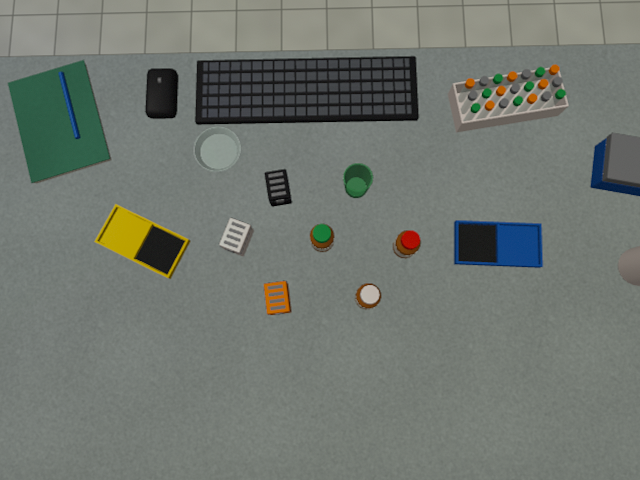

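View pics/side0.png

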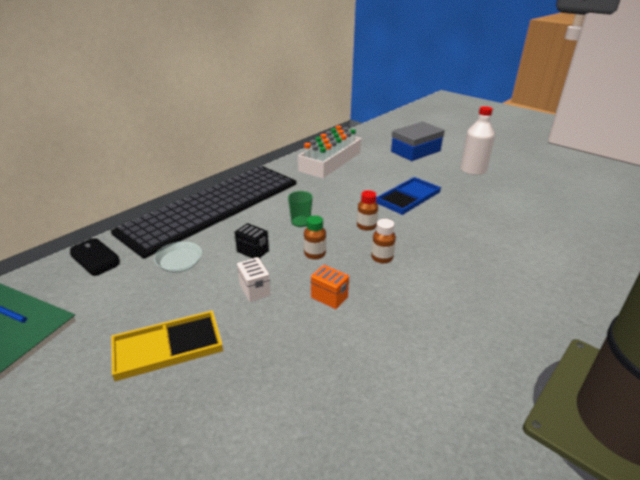

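Top view: blue tray around (498,243), its pad on the left (+y). Yellow tray around (140,241), its pad lower right. Red cap (410,240), white cap (369,295), white case (235,235), black case (278,187); the networks agree with the picture. I'll start by moving out and squaring the tool up with the world axes.

```bash
python3 -m handwheel '[[[-0.5,-0.5,0,-0.2],[-1,-1,0,-0.31],[-1,-1,0,-0.31],[-1,-1,0,-0.31],[-1,-1,0,-0.31]]]' 0 25; python3 -m handwheel '[[[-0.4,-0.4,0,0],[-0.8,-0.8,0,0],[-1,-1,0.2,0],[-1,-1,0.2,0]]]'
```

```text
time_s: 1.62
ee_pos: [0.2613, 0.4234, 0.2609]
tool_rot: [0.005, 3.141, -0.001]
ft_force: [0.1, -0.1, -0.4]
gripper_width: 0.0882
grasp_force: 0.0
time_s: 2.12
ee_pos: [0.4118, 0.2741, 0.23]
tool_rot: [0.003, 3.141, -0.0]
ft_force: [0.0, -0.9, 0.2]
gripper_width: 0.0881
grasp_force: 0.0
```

```bash
python3 -m handwheel '[[[-0.4,-0.4,0,0],[-0.8,-0.8,0,0],[-0.87,-1,0,0],[-0.87,-1,0,0]]]'; python3 -m handwheel '[[[0,-0.4,0,0],[0,-0.8,0.2,0],[0,-1,0.4,0]]]';  python3 -m handwheel '[[[0,-0.4,0,0],[0,-0.8,0,0],[0,-0.88,0,0],[0,-0.88,0,0],[0,-0.88,0,0]]]'
```

```text
time_s: 2.62
ee_pos: [0.5435, 0.122, 0.2303]
tool_rot: [0.009, 3.14, -0.002]
ft_force: [-0.2, -0.3, -0.9]
gripper_width: 0.0879
grasp_force: 0.0
time_s: 3.0
ee_pos: [0.5416, -0.0252, 0.1705]
tool_rot: [-0.001, 3.139, 0.001]
ft_force: [0.1, -0.3, -0.7]
gripper_width: 0.0881
grasp_force: 0.0
time_s: 3.62
ee_pos: [0.5416, -0.1532, 0.1709]
tool_rot: [-0.008, 3.141, 0.004]
ft_force: [0.6, 0.4, -0.1]
gripper_width: 0.0883
grasp_force: 0.0
```

Run:
```python
from h import *
s=snapshot("side"); save(s,"s1.png"); st=read_state(); print(np.round(st["ee_pos"],4))
```

```text
[ 0.5414 -0.1534  0.1709]
```

```bash
python3 -m handwheel '[[[-0.01,-0.03,0.2,0],[-0.01,-0.03,0.45,0],[-0.01,-0.03,0.65,0],[-0.01,-0.03,0.78,0],[-0.01,-0.03,0.84,0],[-0.01,-0.03,0.84,0]]]'; python3 -m handwheel '[[[0,0,0,0],[0,0,0,0],[0,0,0,0],[0,0,0,0],[0,0,0,0],[0,0,0,0],[0,0,0,0],[0,0,0,0]]]' 1 25
```

```text
time_s: 4.42
ee_pos: [0.5424, -0.16, 0.0446]
tool_rot: [0.004, -3.141, -0.001]
ft_force: [1.1, -1.2, 0.8]
gripper_width: 0.0883
grasp_force: 0.0
time_s: 5.42
ee_pos: [0.5423, -0.1611, 0.0448]
tool_rot: [-0.001, 3.141, 0.0]
ft_force: [-0.4, 1.1, 3.7]
gripper_width: 0.0431
grasp_force: 25.0
```

```bash
python3 -m handwheel '[[[0,0,-0.2,0],[0,0,-0.4,0],[0,-0.1,-0.5,0],[-0.04,-0.4,-0.5,0],[-0.04,-0.7,-0.5,0],[-0.04,-0.87,-0.5,0],[-0.04,-0.87,-0.5,0],[-0.04,-0.87,-0.5,0]]]'; python3 -m handwheel '[[[0,0,0.1,0],[0,0,0.25,0],[0,0,0.38,0],[0,0,0.43,0],[0,0,0.43,0],[0,0,0.43,0]]]'
python3 - <<'E'
from h import *
st=read_state(); print(np.round(st["ee_pos"],4),np.round(st["ft_force"],2))
s=snapshot("side"); save(s,"s2.png");
E
```

```text
time_s: 6.42
ee_pos: [0.5483, -0.2899, 0.1194]
tool_rot: [0.003, -3.141, -0.003]
ft_force: [0.5, 0.3, -0.7]
gripper_width: 0.0431
grasp_force: 25.0
time_s: 7.18
ee_pos: [0.5488, -0.2918, 0.0557]
tool_rot: [-0.001, 3.14, -0.0]
ft_force: [0.0, 0.2, -0.9]
gripper_width: 0.0431
grasp_force: 25.0
[ 0.5488 -0.2918  0.0557] [ 0.05  0.18 -0.91]
```

```bash
python3 -m handwheel '[[[0,0,0.01,0],[0,0,0.015,0],[0,0,0.02,0],[0,0,0.025,0],[0,0,0.025,0]]]'
```

```text
time_s: 7.85
ee_pos: [0.5483, -0.2918, 0.0518]
tool_rot: [-0.001, 3.142, -0.0]
ft_force: [-1.9, -0.4, 3.1]
gripper_width: 0.0429
grasp_force: 25.0
```

View pics/s2.png

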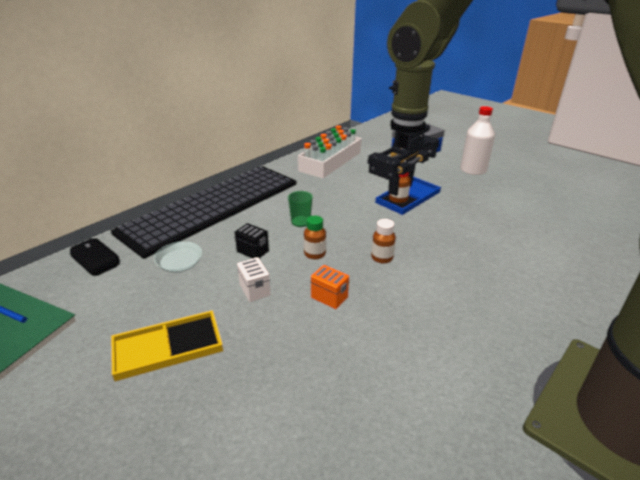

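The side view shows the bottle at (400,188), held upright over the pad of the blue tray. The force reading shows it is now resting on the pad. Next I release it and go to the white case.

```bash
python3 -m handwheel '[[[0,0,0,0],[0,0,0,0],[0,0,0,0],[0,0,0,0],[0,0,0,0],[0,0,0,0]]]' 0 25; python3 -m handwheel '[[[0,0,-0.2,0],[0,0,-0.45,0],[0,0.2,-0.7,0],[0,0.6,-0.8,0],[0,0.95,-0.8,0],[0,1,-0.8,0]]]';python3 -m handwheel '[[[0,0.4,0,0],[0,0.8,0,0],[0,1,0,0]]]';  python3 -m handwheel '[[[0,0.4,0,0.2],[-0.09,0.8,0,0.4],[-0.09,0.93,0,0.46],[-0.09,0.93,0,0.46],[-0.09,0.93,0,0.46],[-0.09,0.93,0,0.46]]]'
python3 - <<'E'
from h import *
s=snapshot("top"); save(s,"t3.png"); st=read_state(); print(np.round(st["ee_pos"],4), Rn.from_rotvec(st["tool_rot"]).as_matrix()[:,1])
r=regions_of(s,"bottle_red")[0]; P=world(s,r["mask"]); T=P[P[:,2]>P[:,2].max()-.01]; print(r["conf"],np.median(T,0))
E
```

```text
time_s: 8.6
ee_pos: [0.5483, -0.2917, 0.0514]
tool_rot: [-0.001, 3.142, 0.0]
ft_force: [0.1, -0.4, 0.0]
gripper_width: 0.0879
grasp_force: 0.0
time_s: 9.35
ee_pos: [0.5487, -0.1363, 0.1722]
tool_rot: [-0.013, 3.141, 0.005]
ft_force: [-0.8, -1.1, -0.1]
gripper_width: 0.088
grasp_force: 0.0
time_s: 9.72
ee_pos: [0.5482, 0.0114, 0.1715]
tool_rot: [-0.006, 3.141, 0.002]
ft_force: [-0.0, -0.3, -0.3]
gripper_width: 0.0886
grasp_force: 0.0
time_s: 10.48
ee_pos: [0.5617, 0.1451, 0.1714]
tool_rot: [-0.568, -3.09, 0.002]
ft_force: [0.2, 0.4, 0.2]
gripper_width: 0.088
grasp_force: 0.0
[0.5617 0.1456 0.1714] [ 0.35514105  0.9348122  -0.00099031]
0.58 [ 0.55039193 -0.29129528  0.08691522]
```

```bash
python3 -m handwheel '[[[0.01,0.015,0.2,0],[0.01,0.015,0.45,0],[0.01,0.015,0.68,0],[0.01,0.015,0.82,0],[0.01,0.015,0.88,0],[0.01,0.015,0.88,0]]]'; python3 -m handwheel '[[[0,0,0,0],[0,0,0,0],[0,0,0,0],[0,0,0,0],[0,0,0,0],[0,0,0,0],[0,0,0,0],[0,0,0,0]]]' 1 25
```

```text
time_s: 11.32
ee_pos: [0.5609, 0.15, 0.0394]
tool_rot: [-0.564, -3.09, 0.0]
ft_force: [0.3, -1.1, 0.8]
gripper_width: 0.0881
grasp_force: 0.0
time_s: 12.32
ee_pos: [0.5609, 0.1503, 0.0395]
tool_rot: [-0.564, -3.091, 0.0]
ft_force: [-0.4, -1.5, 2.1]
gripper_width: 0.04
grasp_force: 25.0
```

```bash
python3 -m handwheel '[[[0,0,-0.2,0],[0,0,-0.5,0.2],[0,0,-0.8,0.4],[0,0,-0.87,0.6],[0,0,-0.87,0.8],[0,0,-0.87,0.8]]]'; python3 -m handwheel '[[[-0.2,-0.15,0,0.2],[-0.5,-0.33,0,0.4],[-0.8,-0.52,0,0.6],[-0.84,-0.55,0,0.8],[-0.84,-0.55,0,0.8]]]'
python3 - <<'E'
from h import *
st=read_state(); print(np.round(st["ee_pos"],4),np.round(st["joint_positions"],2), Rn.from_rotvec(st["tool_rot"]).as_matrix()[:,1])
E
```

```text
time_s: 13.08
ee_pos: [0.5606, 0.1506, 0.1698]
tool_rot: [-1.488, -2.767, 0.001]
ft_force: [0.2, 0.2, -2.3]
gripper_width: 0.04
grasp_force: 25.0
time_s: 13.7
ee_pos: [0.5608, -0.0011, 0.1695]
tool_rot: [-2.27, -2.171, 0.002]
ft_force: [-1.4, -0.0, -1.3]
gripper_width: 0.0399
grasp_force: 25.0
[ 0.5608 -0.0011  0.1695] [-0.15  0.74  0.12  1.85 -0.15  0.56  0.02] [ 0.99901934 -0.04426294 -0.00107688]
```

```bash
python3 -m handwheel '[[[-0.4,0,0,0],[-0.8,0,0,0],[-1,0,0,0]]]'; python3 -m handwheel '[[[-0.4,0,0,0],[-0.8,0,0,0],[-1,0,0,0]]]'; python3 -m handwheel '[[[-0.3,0.01,0,0],[-0.44,0.01,0,0],[-0.44,0.01,0,0],[-0.44,0.01,0,0]]]'
python3 - <<'E'
from h import *
st=read_state(); print(np.round(st["ee_pos"],4),np.round(st["joint_positions"],2), Rn.from_rotvec(st["tool_rot"]).as_matrix()[:,1])
E
```

```text
time_s: 14.08
ee_pos: [0.5538, -0.1527, 0.1697]
tool_rot: [2.268, 2.173, -0.002]
ft_force: [-0.2, 0.9, -1.5]
gripper_width: 0.0396
grasp_force: 25.0
time_s: 14.45
ee_pos: [0.5468, -0.303, 0.1697]
tool_rot: [2.269, 2.172, -0.002]
ft_force: [-0.1, 1.0, -2.2]
gripper_width: 0.0401
grasp_force: 25.0
time_s: 14.95
ee_pos: [0.5466, -0.3628, 0.1696]
tool_rot: [-2.267, -2.172, -0.003]
ft_force: [0.3, 0.6, -1.7]
gripper_width: 0.0397
grasp_force: 25.0
[ 0.5466 -0.3628  0.1696] [ 0.5   0.84  0.04  1.55 -0.05  0.76  0.52] [ 9.99095157e-01 -4.25301619e-02 -2.31357054e-04]
```

```bash
python3 -m handwheel '[[[-0.03,-0.015,0.2,0],[-0.03,-0.015,0.45,0],[-0.03,-0.015,0.65,0],[-0.03,-0.015,0.76,0],[-0.03,-0.015,0.8,0],[-0.03,-0.015,0.8,0],[-0.03,-0.015,0.8,0]]]'; python3 -m handwheel '[[[0,0,0.01,0],[0,0,0.02,0],[0,0,0.03,0],[0,0,0.03,0]]]'
```

```text
time_s: 15.82
ee_pos: [0.544, -0.3707, 0.0511]
tool_rot: [2.271, 2.168, 0.001]
ft_force: [0.0, -0.1, -1.0]
gripper_width: 0.0396
grasp_force: 25.0
time_s: 16.32
ee_pos: [0.5431, -0.3702, 0.0452]
tool_rot: [-2.272, -2.169, 0.0]
ft_force: [0.8, 0.1, -0.6]
gripper_width: 0.0399
grasp_force: 25.0
```

```bash
python3 -m handwheel '[[[0,0.0,0.005,0],[0,0,0.01,0],[0,0,0.01,0]]]'
```

```text
time_s: 16.7
ee_pos: [0.5433, -0.3703, 0.0445]
tool_rot: [2.272, 2.169, 0.0]
ft_force: [-1.9, 0.5, 5.1]
gripper_width: 0.0397
grasp_force: 25.0
```

```bash
python3 -m handwheel '[[[0,0,0,0],[0,0,0,0],[0,0,0,0],[0,0,0,0],[0,0,0,0],[0,0,0,0]]]' 0 25; python3 -m handwheel '[[[0,0,-0.2,0],[0,0,-0.45,0],[0,0,-0.7,0],[0.3,-0.2,-0.84,0],[0.7,-0.4,-0.84,0],[1,-0.6,-0.84,0],[1,-0.7,-0.84,0]]]'; python3 -m handwheel '[[[0.4,0,0,0],[0.8,0,0,0],[0.86,0,0,0],[0.86,0,0,0],[0.86,0,0,0],[0.86,0,0,0]]]'
python3 - <<'E'
from h import *
s=snapshot("top"); save(s,"t4.png"); st=read_state(); print(np.round(st["ee_pos"],4), Rn.from_rotvec(st["tool_rot"]).as_matrix()[:,1])
r=regions_of(s,"case_white")[0]; P=world(s,r["mask"]); T=P[P[:,2]>np.percentile(P[:,2],95)-.01]; print(r["conf"],np.median(T,0),cv2.minAreaRect((T[:,:2]*1000).astype(np.float32)))
cv2.imwrite("pics/t4c.png",cv2.resize(cv2.imread("pics/t4.png")[200:290,430:570],None,fx=4,fy=4))
E
```

```text
time_s: 17.45
ee_pos: [0.5433, -0.3703, 0.0439]
tool_rot: [-2.272, -2.169, -0.0]
ft_force: [0.1, 0.3, 0.2]
gripper_width: 0.0882
grasp_force: 0.0
time_s: 18.32
ee_pos: [0.4437, -0.2108, 0.1702]
tool_rot: [-2.263, -2.174, -0.001]
ft_force: [0.2, -1.5, 0.1]
gripper_width: 0.088
grasp_force: 0.0
time_s: 19.08
ee_pos: [0.4512, -0.0885, 0.17]
tool_rot: [2.275, 2.165, -0.001]
ft_force: [-0.2, 0.1, -0.5]
gripper_width: 0.0882
grasp_force: 0.0
[ 0.4512 -0.0882  0.17  ] [ 9.98795358e-01 -4.90693556e-02  1.77041887e-04]
0.81 [ 0.54362077 -0.37078499  0.05497444] ((543.904541015625, -371.77734375), (56.910377502441406, 39.921730041503906), 87.95478820800781)
```

View pics/t4c.png

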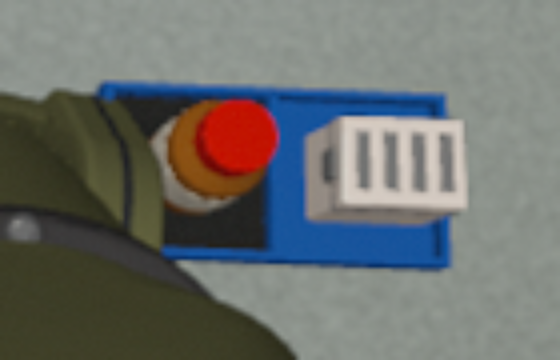

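The crop shows the bottle upright on the pad and the white case flat in the bare bay, its top at 55 mm as expected. Now the white-capped bottle.

```bash
python3 -m handwheel '[[[0.015,0,0.2,0],[0.015,0,0.45,0],[0.015,0,0.65,0],[0.015,0,0.77,0],[0.015,0,0.83,0],[0.015,0,0.83,0],[0.015,0,0.83,0]]]'; python3 -m handwheel '[[[0,0,0,0],[0,0,0,0],[0,0,0,0],[0,0,0,0],[0,0,0,0],[0,0,0,0],[0,0,0,0],[0,0,0,0]]]' 1 25;  python3 -m handwheel '[[[0,0,-0.2,0],[0,0,-0.45,0],[0,0,-0.7,0],[0,0,-0.84,0],[0,0,-0.84,0],[0,0,-0.84,0]]]'
```

```text
time_s: 20.05
ee_pos: [0.4524, -0.0848, 0.0465]
tool_rot: [2.273, 2.169, 0.0]
ft_force: [-0.7, -0.3, -0.1]
gripper_width: 0.088
grasp_force: 0.0
time_s: 21.05
ee_pos: [0.4519, -0.0845, 0.0459]
tool_rot: [-2.272, -2.169, 0.001]
ft_force: [-0.1, 0.7, 1.8]
gripper_width: 0.043
grasp_force: 25.0
time_s: 21.8
ee_pos: [0.4517, -0.0844, 0.1711]
tool_rot: [-2.271, -2.168, 0.002]
ft_force: [-0.0, -0.1, -1.6]
gripper_width: 0.0435
grasp_force: 25.0
```

```bash
python3 -m handwheel '[[[0.4,0.2,0,0],[0.75,0.4,0,0],[1,0.5,0,0],[1,0.5,0,0]]]'; python3 -m handwheel '[[[0.4,0,0,0],[0.8,0,0,0],[1,0,0,0]]]'; python3 -m handwheel '[[[0.3,0,0,0],[0.54,0,0,0],[0.54,0,0,0],[0.54,0,0,0],[0.54,0,0,0]]]'
python3 - <<'E'
from h import *
st=read_state(); print(np.round(st["ee_pos"],4),np.round(st["joint_positions"],2), Rn.from_rotvec(st["tool_rot"]).as_matrix()[:,1])
E
```

```text
time_s: 22.3
ee_pos: [0.5346, 0.0666, 0.17]
tool_rot: [-2.262, -2.175, -0.0]
ft_force: [-0.3, -0.6, -1.1]
gripper_width: 0.0433
grasp_force: 25.0
time_s: 22.68
ee_pos: [0.5396, 0.2145, 0.1702]
tool_rot: [-2.267, -2.171, 0.004]
ft_force: [0.2, -0.4, -1.6]
gripper_width: 0.043
grasp_force: 25.0
time_s: 23.3
ee_pos: [0.5449, 0.29, 0.1714]
tool_rot: [-2.276, -2.166, 0.004]
ft_force: [0.5, -0.6, -2.4]
gripper_width: 0.0434
grasp_force: 25.0
[0.5449 0.29   0.1714] [-0.71  0.81  0.26  1.68 -0.29  0.69 -0.35] [ 0.9987751  -0.04944258 -0.00193328]
```

```bash
python3 -m handwheel '[[[0,0,0.2,0],[0,0,0.45,0],[0,0,0.65,0],[0,0,0.73,0],[0,0,0.76,0],[0,0,0.76,0],[0,0,0.76,0]]]'; python3 -m handwheel '[[[0,0,0.01,0],[0,0,0.015,0],[0,0,0.02,0],[0,0,0.025,0],[0,0,0.025,0]]]'
```

```text
time_s: 24.18
ee_pos: [0.5453, 0.2928, 0.059]
tool_rot: [-2.272, -2.169, -0.002]
ft_force: [-0.6, -0.9, -0.7]
gripper_width: 0.0433
grasp_force: 25.0
time_s: 24.8
ee_pos: [0.5446, 0.2925, 0.0541]
tool_rot: [-2.272, -2.169, 0.001]
ft_force: [-0.2, 0.4, -0.5]
gripper_width: 0.0433
grasp_force: 25.0
```

```bash
python3 -m handwheel '[[[0,0.0,0.005,0],[0,0,0.01,0],[0,0,0.01,0]]]'
```

```text
time_s: 25.18
ee_pos: [0.5446, 0.2926, 0.053]
tool_rot: [-2.272, -2.169, 0.001]
ft_force: [-1.4, -1.0, 3.0]
gripper_width: 0.0433
grasp_force: 25.0
```

```bash
python3 -m handwheel '[[[0,0,0,0],[0,0,0,0],[0,0,0,0],[0,0,0,0],[0,0,0,0],[0,0,0,0]]]' 0 25; python3 -m handwheel '[[[0,0,-0.2,0],[0,0,-0.45,0],[0,0,-0.7,0],[-0.3,0.2,-0.8,0],[-0.7,0.5,-0.8,0],[-1,0.78,-0.8,0],[-1,0.78,-0.8,0]]]'; python3 -m handwheel '[[[-0.3,0,0,0.2],[-0.44,0,0,0.4],[-0.44,0,0,0.6],[-0.44,0,0,0.8],[-0.44,0,0,0.88],[-0.44,0,0,0.88]]]';  python3 -m handwheel '[[[0,0,0,0.2],[0,0,0,0.4],[0,0,0,0.6],[0,0,0,0.8],[0,0,0,0.88],[0,0,0,0.88],[0,0,0,0.88]]]'
python3 - <<'E'
from h import *
s=snapshot("side"); save(s,"s5.png"); st=read_state(); y=Rn.from_rotvec(st["tool_rot"]).as_matrix()[:,1]
p=st["ee_pos"]; print(np.round(p,4),np.round(st["joint_positions"],2),np.degrees(np.arctan2(y[1],y[0])))
d=np.array([.652,.072])-p[:2]; x=np.array([-y[1],y[0]]); print("tool x,y",d@x/.15,d@y[:2]/.15)
r=regions_of(s,"bottle_white")[0]; P=world(s,r["mask"]); T=P[P[:,2]>np.percentile(P[:,2],95)-.01]; print(r["conf"],np.median(T,0))
E
```

```text
time_s: 25.92
ee_pos: [0.5446, 0.2926, 0.0527]
tool_rot: [-2.272, -2.169, 0.001]
ft_force: [-0.5, -0.4, 0.6]
gripper_width: 0.088
grasp_force: 0.0
time_s: 26.8
ee_pos: [0.6574, 0.1302, 0.173]
tool_rot: [2.278, 2.157, -0.002]
ft_force: [0.6, 0.2, -0.4]
gripper_width: 0.0883
grasp_force: 0.0
time_s: 27.55
ee_pos: [0.6511, 0.0725, 0.1722]
tool_rot: [-2.87, -1.274, 0.002]
ft_force: [0.1, 0.6, 0.3]
gripper_width: 0.0882
grasp_force: 0.0
time_s: 28.42
ee_pos: [0.6515, 0.0716, 0.1724]
tool_rot: [-3.133, -0.226, 0.002]
ft_force: [0.6, -0.2, 0.4]
gripper_width: 0.0883
grasp_force: 0.0
[0.6515 0.0715 0.1725] [-0.48  0.92  0.6   1.57 -0.63  0.86 -1.06] -81.77645900856172
tool x,y 0.0037260308829125685 -0.0027370692605579393
0.6 [0.53894409 0.29339498 0.08696018]
```

View pics/s5.png

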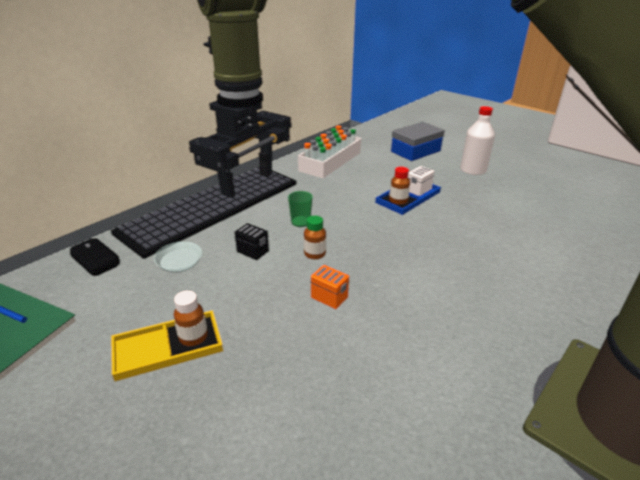

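White bottle stands on the yellow pad (189,320). The kit in the blue tray (400,188) looks fine, and the gripper is above the black case (252,241).

```bash
python3 -m handwheel '[[[0,0,0.2,0],[0,0,0.45,0],[0,0,0.68,0],[0,0,0.82,0],[0,0,0.89,0],[0,0,0.89,0],[0,0,0.89,0]]]'; python3 -m handwheel '[[[0,0,0,0],[0,0,0,0],[0,0,0,0],[0,0,0,0],[0,0,0,0],[0,0,0,0],[0,0,0,0],[0,0,0,0]]]' 1 25;  python3 -m handwheel '[[[0,0,-0.2,0],[0,0,-0.45,0],[0,0,-0.7,0],[0,0,-0.87,-0.2],[0,0,-0.87,-0.4],[0,0,-0.87,-0.6],[0,0,-0.87,-0.6]]]'
python3 -m handwheel '[[[0,0,0,-0.2],[0,0,0,-0.4],[0,0,0,-0.62],[0,0,0,-0.62],[0,0,0,-0.62]]]'
cat > g.py <<'E'
from h import *
import sys
st=read_state(); y=Rn.from_rotvec(st["tool_rot"]).as_matrix()[:,1]
p=st["ee_pos"]; print(np.round(p,4),np.round(st["joint_positions"],2),np.degrees(np.arctan2(y[1],y[0])))
d=np.array([.578,.3605])-p[:2]; x=np.array([-y[1],y[0]]); print("tool x,y",d@x/.15,d@y[:2]/.15)
E
python3 g.py
```

```text
time_s: 29.4
ee_pos: [0.6524, 0.0712, 0.0402]
tool_rot: [-3.134, -0.223, -0.002]
ft_force: [-0.3, -0.7, -0.3]
gripper_width: 0.0882
grasp_force: 0.0
time_s: 30.4
ee_pos: [0.6514, 0.0715, 0.039]
tool_rot: [-3.133, -0.223, 0.002]
ft_force: [-0.1, 0.0, -0.4]
gripper_width: 0.0399
grasp_force: 25.0
time_s: 31.28
ee_pos: [0.6513, 0.0712, 0.1694]
tool_rot: [-2.995, -0.945, 0.002]
ft_force: [0.1, -0.6, -1.5]
gripper_width: 0.0397
grasp_force: 25.0
time_s: 31.9
ee_pos: [0.6515, 0.0712, 0.1693]
tool_rot: [-2.681, -1.636, 0.002]
ft_force: [0.1, 0.2, -1.0]
gripper_width: 0.0396
grasp_force: 25.0
[0.6515 0.0712 0.1693] [-0.35  0.87  0.34  1.56 -0.37  0.78 -0.34] -27.208500413343035
tool x,y 1.491373175063315 -1.3176428996105394
```

```bash
python3 -m handwheel '[[[0.25,-0.25,0,0],[0.5,-0.5,0,0],[0.75,-0.7,0,0],[1,-0.9,0,0]]]'; python3 -m handwheel '[[[0.25,-0.2,0,0],[0.49,-0.42,0,-0.01],[0.49,-0.42,0,-0.01],[0.49,-0.42,0,-0.01],[0.49,-0.42,0,-0.01]]]'; python3 g.py
```

```text
time_s: 32.4
ee_pos: [0.5988, 0.2679, 0.1696]
tool_rot: [-2.68, -1.638, 0.001]
ft_force: [0.5, 0.3, -1.8]
gripper_width: 0.0401
grasp_force: 25.0
time_s: 33.02
ee_pos: [0.5774, 0.3581, 0.1698]
tool_rot: [2.674, 1.647, -0.002]
ft_force: [0.0, -0.5, -1.4]
gripper_width: 0.0398
grasp_force: 25.0
[0.5774 0.3581 0.1698] [-0.82  0.9   0.4   1.48 -0.42  0.84 -0.74] -26.729109950100643
tool x,y 0.016453019999715556 -0.003582452099042361
```

```bash
python3 -m handwheel '[[[0.005,0,0.2,0],[0.005,0,0.45,0],[0.005,0,0.65,0],[0.005,0,0.76,0],[0.005,0,0.8,0],[0.005,0,0.8,0],[0.005,0,0.8,0]]]'; python3 -m handwheel '[[[0,0,0.01,0],[0,0,0.02,0],[0,0,0.03,0],[0,0,0.03,0]]]'; python3 g.py
```

```text
time_s: 33.9
ee_pos: [0.5775, 0.3613, 0.0509]
tool_rot: [-2.671, -1.652, -0.002]
ft_force: [0.4, 0.5, -0.6]
gripper_width: 0.04
grasp_force: 25.0
time_s: 34.4
ee_pos: [0.5765, 0.3609, 0.045]
tool_rot: [-2.671, -1.652, 0.002]
ft_force: [-0.1, 0.5, -0.8]
gripper_width: 0.0399
grasp_force: 25.0
[0.5765 0.3609 0.045 ] [-0.79  1.07  0.32  1.52 -0.48  0.64 -0.69] -26.51149084500659
tool x,y 0.0019652223644700617 0.010026943517075667
```

```bash
python3 -m handwheel '[[[0,0.0,0.004,0],[0,0,0.008,0],[0,0,0.008,0]]]'
```

```text
time_s: 34.78
ee_pos: [0.5767, 0.361, 0.044]
tool_rot: [-2.671, -1.652, 0.001]
ft_force: [-0.1, -0.2, -0.7]
gripper_width: 0.0398
grasp_force: 25.0
```

```bash
python3 -m handwheel '[[[0,0.0,0.004,0],[0,0,0.006,0],[0,0,0.006,0]]]'
```

```text
time_s: 35.15
ee_pos: [0.5767, 0.361, 0.0439]
tool_rot: [-2.671, -1.652, 0.001]
ft_force: [-1.5, -1.0, 6.2]
gripper_width: 0.0399
grasp_force: 25.0
```

```bash
python3 -m handwheel '[[[0,0,0,0],[0,0,0,0],[0,0,0,0],[0,0,0,0],[0,0,0,0],[0,0,0,0]]]' 0 25; python3 -m handwheel '[[[0,0,-0.2,0],[0,0,-0.5,0],[0,0,-0.8,0],[0,0,-1,0],[0,0,-1,0]]]'; python3 -m handwheel '[[[0.3,0.2,0,0],[0.7,-0.4,0,0],[1,-0.7,0,0],[1,-1,0,0],[1,-1,0,0],[1,-1,0,0],[1,-1,0,0]]]'
python3 - <<'E'
from h import *
for n in("top","side"):
    s=snapshot(n); save(s,n+"9.png")
    for k in "bottle_red bottle_white bottle_green case_white case_black case_orange beaker".split():
        r=regions_of(s,k)
        if not r: print(n,k,"none"); continue
        P=world(s,r[0]["mask"]); zt=np.percentile(P[:,2],95); T=P[P[:,2]>zt-.008]
        print(n,k,round(r[0]["conf"],2),round(zt,3),np.round(np.median(T,0),3))
E
```

```text
time_s: 35.9
ee_pos: [0.5766, 0.361, 0.043]
tool_rot: [-2.671, -1.652, 0.001]
ft_force: [0.5, 0.8, 1.0]
gripper_width: 0.0879
grasp_force: 0.0
time_s: 36.52
ee_pos: [0.5784, 0.3615, 0.1959]
tool_rot: [-2.671, -1.653, -0.008]
ft_force: [0.5, -0.5, -0.4]
gripper_width: 0.0883
grasp_force: 0.0
time_s: 37.4
ee_pos: [0.512, 0.559, 0.1928]
tool_rot: [2.673, 1.647, -0.002]
ft_force: [0.9, 0.1, 0.1]
gripper_width: 0.0881
grasp_force: 0.0
top bottle_red 0.98 0.089 [ 0.551 -0.292  0.087]
top bottle_white 0.64 0.088 [0.544 0.288 0.086]
top bottle_green 0.86 0.082 [ 0.558 -0.008  0.08 ]
top case_white 0.93 0.058 [ 0.544 -0.372  0.055]
top case_black 0.79 0.057 [0.578 0.36  0.054]
top case_orange 0.61 0.052 [0.451 0.072 0.05 ]
top beaker 0.73 0.065 [ 0.668 -0.074  0.064]
side bottle_red 0.74 0.088 [ 0.546 -0.285  0.087]
side bottle_white 0.71 0.088 [0.54  0.293 0.087]
side bottle_green 0.94 0.081 [ 0.553 -0.002  0.08 ]
side case_white 0.68 0.057 [ 0.538 -0.363  0.055]
side case_black 0.95 0.057 [0.572 0.365 0.055]
side case_orange 0.75 0.052 [0.446 0.078 0.05 ]
side beaker 0.56 0.065 [ 0.656 -0.066  0.063]
```

View pics/top9.png

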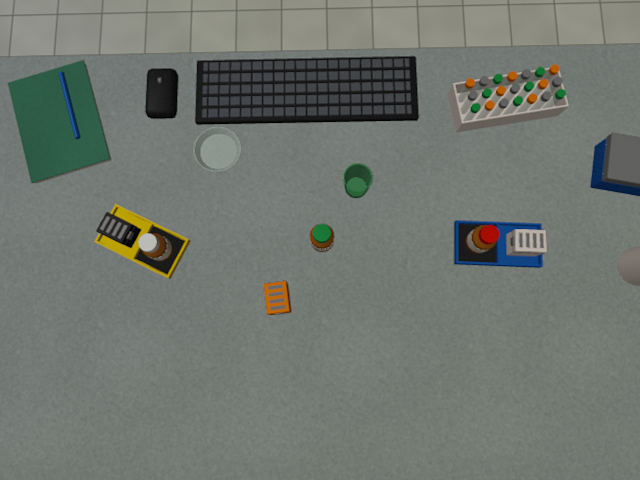

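View pics/side9.png

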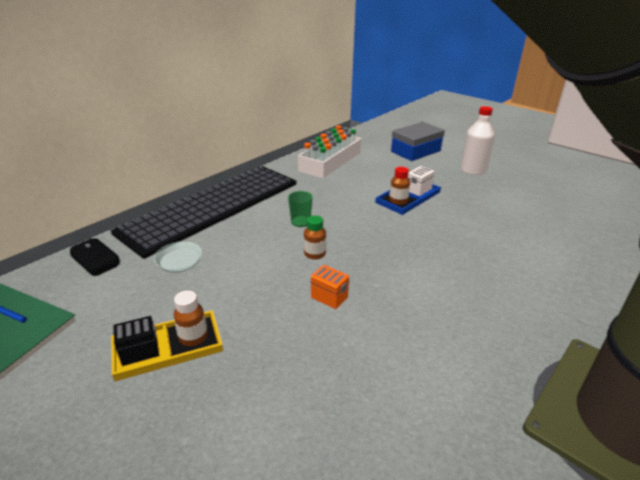

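Both kits are complete: the yellow tray (142,241) and the blue tray (498,243) each hold an upright bottle on the pad and a flat case in the bare bay. The green-capped bottle, orange case and beaker have not moved.

```bash
python3 -c "
from plant import *
print(sign_off())"
```

```text
the job is handed in; nothing more can be done
None
```

Both kits are made up and handed in at about 38 s: each bottle stands upright on its pad, each case lies flat, lid up, in its bare bay, and the green-capped bottle, orange case and beaker were left where they stood.

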